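Line up the solvent tins by height for the stock count

TASK

For the stock count, stand the four solvent tins in the drip tray, one upright in the middle of each yellow outline with its long side along the outline's long side, in order of height: the shortest in the outline next to the clipboard, each one taller than the last, the tallest at the far end of the row. Do not knock any tin over, and leave the clipboard and the loose can lid where they lie.

Things in the scene. Friction and masses are not known exactly. Their poses are not given: they have to be found in the camera images.
- tin_white: dark green oblong tin with a white screw cap and pale labels on its two broad sides: 58 mm long (own x), 34 mm wide (own y), can 72 mm high, plus the cap (22 mm across, 16 mm high, 13 mm from the middle towards +x); rigid, about 130 g, loose, standing on the bench at the start. Origin: centre of the underside; z up.
- tin_red: bare tinplate oblong tin with a red screw cap and pale labels on its two broad sides: 66 mm long (own x), 38 mm wide (own y), can 102 mm high, plus the cap (24 mm across, 16 mm high, 15 mm from the middle towards +x); rigid, about 210 g, loose, standing on the bench at the start. Origin: centre of the underside; z up.
- tin_blue: blue oblong tin with a blue screw cap and pale labels on its two broad sides: 82 mm long (own x), 48 mm wide (own y), can 134 mm high, plus the cap (28 mm across, 16 mm high, 18 mm from the middle towards +x); rigid, about 360 g, loose, standing on the bench at the start. Origin: centre of the underside; z up.
- tin_yellow: bare tinplate oblong tin with a yellow screw cap and pale labels on its two broad sides: 104 mm long (own x), 58 mm wide (own y), can 170 mm high, plus the cap (32 mm across, 16 mm high, 23 mm from the middle towards +x); rigid, about 550 g, loose, standing on the bench at the start. Origin: centre of the underside; z up.
- bay_a: one of four identical yellow painted outlines, 118 mm (own x) by 72 mm (own y), in a straight row along y, 95 mm apart, on the floor of a fixed grey drip tray (140 x 400 mm, rim 13 mm above the bench, 3 mm thick). The letter says nothing about the place in the row. Origin: middle of the outline on the tray's floor, 3 mm above the bench; z up.
- bay_b: one of four identical yellow painted outlines, 118 mm (own x) by 72 mm (own y), in a straight row along y, 95 mm apart, on the floor of a fixed grey drip tray (140 x 400 mm, rim 13 mm above the bench, 3 mm thick). The letter says nothing about the place in the row. Origin: middle of the outline on the tray's floor, 3 mm above the bench; z up.
- bay_c: one of four identical yellow painted outlines, 118 mm (own x) by 72 mm (own y), in a straight row along y, 95 mm apart, on the floor of a fixed grey drip tray (140 x 400 mm, rim 13 mm above the bench, 3 mm thick). The letter says nothing about the place in the row. Origin: middle of the outline on the tray's floor, 3 mm above the bench; z up.
- bay_d: one of four identical yellow painted outlines, 118 mm (own x) by 72 mm (own y), in a straight row along y, 95 mm apart, on the floor of a fixed grey drip tray (140 x 400 mm, rim 13 mm above the bench, 3 mm thick). The letter says nothing about the place in the row. Origin: middle of the outline on the tray's floor, 3 mm above the bench; z up.
- clipboard: brown clipboard with a count sheet, 235 mm (own x) by 165 mm (own y), 4 mm thick, steel clip up to 17 mm high at its -x end; lies loose on the bench beyond one end of the row, its middle about 180 mm from the middle of the nearest bay. Origin: centre of the underside. A bystander.
- lid: round press-on steel lid of a paint can, 104 mm across, 7 mm high, lying loose on the bench beyond the other end of the row. Origin: centre of the underside. A bystander.
Mind the look-alikes: they are no part of the job. Leave any brown or pink look-alike of the tin_red alone.

How it is judged:
By the outcome, as a careful person would: the job done as asked, in the order asked, and still so for the second after the job is handed in, with the robot touching nothing.
It also fails if it takes over 112 s, if anything falls off the work surface, if the arm or the gripper's body presses on something with over 40 N, if the wrist force passes 120 N, or if a joint passes its speed limit or range.

ROBOT

A 6-joint arm with a two-finger parallel gripper is mounted at the origin on the work surface. World frame = base frame: x ahead of the robot, y to its left, z up, the work surface at z = 0. Lengths are in mm, angles in rad, forces in N, time in s.
With the tool pointing down it reaches from about 400 to 825 mm from the base axis. Payload 7 kg.
Tool frame: the origin (TCP) lies between the finger pads; the fingertips stand 11 mm ahead of it and the grasp point (between the pads) lies 8 mm behind it (bot.tips_ahead is the distance from the TCP to the fingertips, in mm); z points along the fingers, y is the line along which they close (so a half turn about z gives the same grasp; the last joint's range is limited). The gripper opens to 85 mm and grips with 20 to 120 N. Pads are 22 mm wide; open, the fingers measure 114 mm over their backs; the gripper's body (76 mm by 85 mm) begins 54 mm behind the grasp point. The pads swing forward as they close: fully open they stand 13 mm farther back than shut.
Start: joints at [1.45, 0.359, 0.012, 0, -1.224, -0.288], TCP at [268.324, 619.352, 242.302] pointing down, gripper open.
Joint ranges: [-3.07, 3.07], [-1.43, 2.12], [-1.02, 1.25], [-3.03, 1.67], [-3.05, -0], [-3.03, 3.03]. Speed limits (rad/s): [2.39, 2.39, 3.01, 3.14, 3.14, 3.14].

INTERFACE

Orientations are given as a rotation vector (axis times angle).
In Python, from rig import bot gives the robot as it stands.
- The arm moves only by the tool jog_arm, never from a script. Its arguments are lists of equal length, an entry for each row: "twist": the turn, a rotation vector about the tool's x, y, z in rad, a list of three; "dp": the shift along the tool's x, y, z in cm, a list of three; "claw": the closure, from 0 (fully open) to 1 (shut). A call has 1 to 10 rows; each row shifts and turns the commanded pose from where the row before left it, along the tool's axes as they then stand; what a row does not reach is not made up. A row lasts 1/8 s, in which the tool goes at most 62.5 mm and 10.7 degrees, less where a joint would pass 70% of its speed; a pose out of reach is approached as far as the arm can. A call with a gripper value outside its range is refused whole. The fingers move at their own pace and stop on an object; "squeeze" is the grip in N (left out, the last holds). Time passes only in rows, so rows that do not move let the fingers close. It gives the time, the measured TCP pose, the force, the opening and the grip force at its end, in the units of the state.
- bot.read_state(): the state, without advancing time (a new reading comes with each control period).
- bot.read_camera(name): name is "scene" or "side" or "wrist"; returns a dict with "img" (420x560x3 uint8, blue, green, red), "K" (3x3 intrinsics, pixels), "cam_to_world" (4x4, takes a point from camera to world coordinates); the wrist camera has in their place "mount" (4x4, takes a point from camera to tool coordinates, whose origin is the TCP and whose axes are the flange's). Camera axes: x right, y down, z forward; pixel columns grow to the right and rows downward; lengths in mm; the calibration is good to about 2 mm. A picture is of the moment at which its call begins: read the wrist's pose just before it. There is no depth.
- bot.close_job(): hands the job in; it is judged then, once.
The state is a dict: "time": time; "qpos": joint angles; "qd": joint speeds; "tau": joint torques, N m; "ee_pos": TCP position; "eef_rot": TCP orientation; "force": force on the tool from outside, world axes, zero at the start; "ft_torque": the same for the moment, N m; "finger_gap": opening from 0.0 (shut) to 1.0 (fully open); "gripper_force": force on a finger pad.
Only numpy, scipy, OpenCV 4.12 (cv2) and the standard library are available. Lean on these libraries where they do the work, as an engineer would, in place of code of your own. Each camera call takes 0.05 s, during which the arm holds its last target. There are 200 camera calls.

## Working session

There is one attempt and no reset: what is moved stays moved. The work goes in short steps, Python scripts to look and compute and a tool call to move; the robot and the scene stay as the last step left them, time stands still between calls to the robot, and variables do not carry over. Pictures are saved under pics/ and viewed, at most 14 in all, crops included, and the job is handed in when it is done.

Besides the shell and the picture viewer there is one more tool, called after "Call:" as a command line: name --argument value ..., lists and objects as JSON in quotes. jog_arm: Moves the arm, as the interface text tells. Its arguments: {"type":"object","properties":{"twist":{"type":"array","items":{"type":"array","items":{"type":"number"}}},"dp":{"type":"array","items":{"type":"array","items":{"type":"number"}}},"claw":{"type":"array","items":{"type":"number"}},"squeeze":{"type":"number"}},"required":["twist","dp","claw"]}

```bash
mkdir -p pics; python3 - <<'E'
from rig import bot
import cv2,numpy as np,pickle
s=bot.read_state();print(s)
d={}
for n in("scene","side","wrist"):
    c=bot.read_camera(n);d[n]=c;cv2.imwrite(f"pics/{n}0.png",c["img"]);print(n,c["K"].round(1).tolist(),(c.get("cam_to_world") if n!="wrist" else c["mount"]).round(3).tolist())
pickle.dump(d,open("d0.pkl","wb"))
E
```

```text
{'time': 0.0, 'qpos': array([ 1.45011401e+00,  3.59399046e-01,  1.10651968e-02, -3.29920493e-04,
       -1.22413487e+00, -2.88098246e-01]), 'qd': array([ 0.00053819,  0.00019147,  0.00091753,  0.00077075, -0.00045234,
        0.00156261]), 'tau': array([-4.07769166e-04, -5.83311903e+01,  2.93412888e+01,  6.93649337e+00,
       -6.06537826e-03, -3.78123559e-06]), 'ee_pos': array([268.15169339, 618.93877278, 241.36222647]), 'eef_rot': array([ 3.07450710e+00, -6.37478782e-01, -2.65769563e-04]), 'force': array([ 0.14982867,  0.52137559, -0.32506962]), 'ft_torque': array([0.01980002, 0.0169142 , 0.02379739]), 'gripper_force': 0.0, 'finger_gap': 1.001726071569578}
scene [[464.4, 0.0, 281.0], [0.0, 464.4, 209.7], [0.0, 0.0, 1.0]] [[0.764, 0.508, -0.399, 931.522], [0.645, -0.618, 0.449, -447.141], [-0.018, -0.6, -0.8, 811.983], [0.0, 0.0, 0.0, 1.0]]
side [[539.4, 0.0, 277.5], [0.0, 539.4, 207.2], [0.0, 0.0, 1.0]] [[-0.976, -0.129, 0.173, 315.951], [-0.215, 0.62, -0.754, 1053.723], [-0.01, -0.774, -0.633, 932.905], [0.0, 0.0, 0.0, 1.0]]
wrist [[314.9, 0.0, 277.3], [0.0, 314.9, 204.3], [0.0, 0.0, 1.0]] [[-0.0, -0.962, -0.273, 69.486], [1.0, -0.0, 0.0, 0.417], [-0.0, -0.273, 0.962, -131.257], [0.0, 0.0, 0.0, 1.0]]
```

View pics/scene0.png

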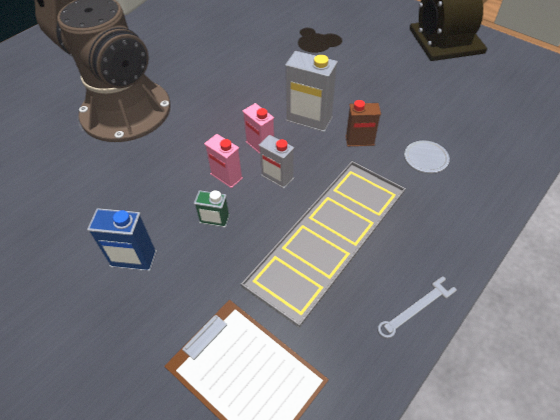

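View pics/side0.png

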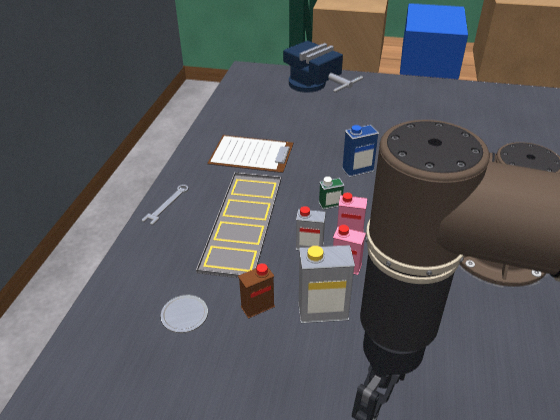

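The scene view shows the tray with four outlines (centres around (288,285) to (364,192)), with the clipboard at the near end (250,370) and the lid at the far end (427,156). The target tins are white (212,208), red (277,160), blue (123,238) and yellow (311,90). The look-alikes are pink (225,160) and (258,128) and brown (363,123). The side view agrees, and there the arm hides nothing important.

```bash
cat > h.py <<'E'
import cv2,numpy as np,pickle
def ray(c,uv,T=None):
    T=c["cam_to_world"] if T is None else T
    d=np.linalg.inv(c["K"])@np.array([uv[0],uv[1],1.0]); return T[:3,3],T[:3,:3]@(d/np.linalg.norm(d))
def onz(c,uv,z,T=None):
    o,d=ray(c,uv,T); return o+d*(z-o[2])/d[2]
def tri(rays):
    A=sum(np.eye(3)-np.outer(d,d) for o,d in rays); b=sum((np.eye(3)-np.outer(d,d))@o for o,d in rays)
    p=np.linalg.solve(A,b); return p,[np.linalg.norm(np.cross(p-o,d)) for o,d in rays]
def blobs(img,lo,hi,amin=15):
    m=cv2.inRange(cv2.cvtColor(img,cv2.COLOR_BGR2HSV),lo,hi)
    n,l,st,ce=cv2.connectedComponentsWithStats(m)
    return [(ce[i].round(1).tolist(),int(st[i,4]),st[i,:4].tolist()) for i in range(1,n) if st[i,4]>=amin],l
E
python3 - <<'E'
from h import *
d=pickle.load(open("d0.pkl","rb"))
for n in("scene","side"):
    im=d[n]["img"]
    for k,lo,hi in(("yel",(22,120,100),(35,255,255)),("red",(0,200,120),(4,255,255)),("blue",(100,150,60),(120,255,255)),):
        print(n,k,blobs(im,lo,hi)[0])
im=d["scene"]["img"]
cv2.imwrite("pics/c1.png",cv2.resize(im[40:280,85:405],None,fx=2.5,fy=2.5,interpolation=cv2.INTER_CUBIC))
im=d["side"]["img"]
cv2.imwrite("pics/c2.png",cv2.resize(im[115:335,190:400],None,fx=2.7,fy=2.7,interpolation=cv2.INTER_CUBIC))
E
```

```text
scene yel [([320.8, 60.6], 147, [314, 55, 14, 13]), ([305.8, 89.3], 191, [291, 83, 30, 14]), ([364.6, 193.0], 285, [334, 172, 61, 43]), ([341.2, 221.0], 325, [309, 197, 64, 48]), ([315.8, 251.7], 361, [283, 226, 66, 52]), ([287.8, 284.8], 414, [253, 256, 70, 59])]
scene red []
scene blue [([112.0, 220.0], 637, [91, 210, 46, 22]), ([126.5, 246.2], 803, [91, 225, 63, 44])]
side yel [([253.4, 188.4], 135, [231, 179, 45, 19]), ([246.6, 209.7], 154, [223, 200, 47, 20]), ([239.0, 233.0], 182, [214, 222, 50, 23]), ([230.1, 258.5], 214, [204, 246, 53, 26]), ([315.0, 252.8], 192, [308, 246, 15, 15]), ([326.9, 285.0], 239, [308, 281, 38, 9])]
side red [([346.8, 198.0], 23, [343, 194, 8, 7]), ([304.3, 212.7], 27, [300, 210, 10, 6]), ([352.4, 216.0], 22, [345, 215, 16, 3]), ([310.1, 230.1], 37, [300, 229, 20, 4]), ([343.0, 231.5], 37, [339, 228, 10, 7]), ([260.8, 271.8], 28, [257, 269, 10, 6]), ([266.0, 288.8], 18, [262, 286, 9, 6]), ([255.1, 293.2], 18, [251, 291, 10, 5])]
side blue [([433.8, 40.4], 4363, [400, 3, 68, 76]), ([362.3, 129.3], 150, [352, 125, 24, 10]), ([356.9, 152.4], 687, [343, 134, 35, 41])]
```

View pics/c1.png

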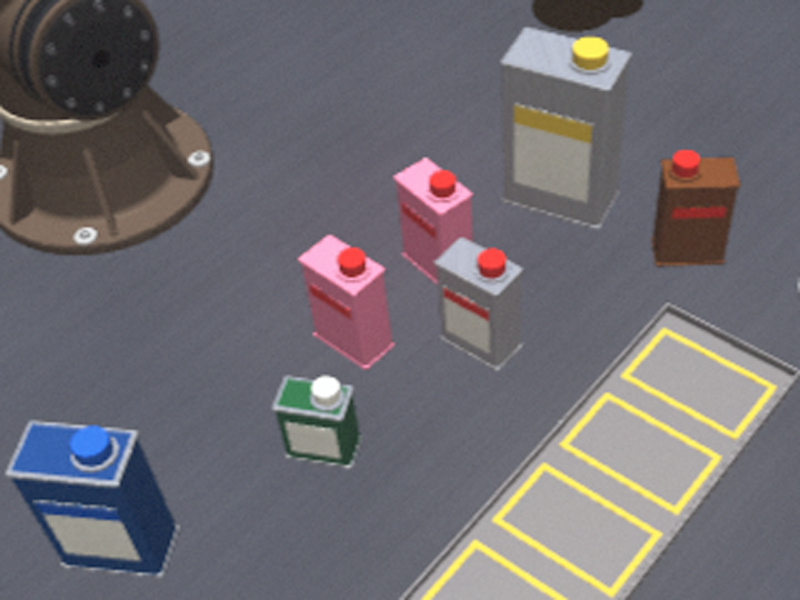

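View pics/c2.png

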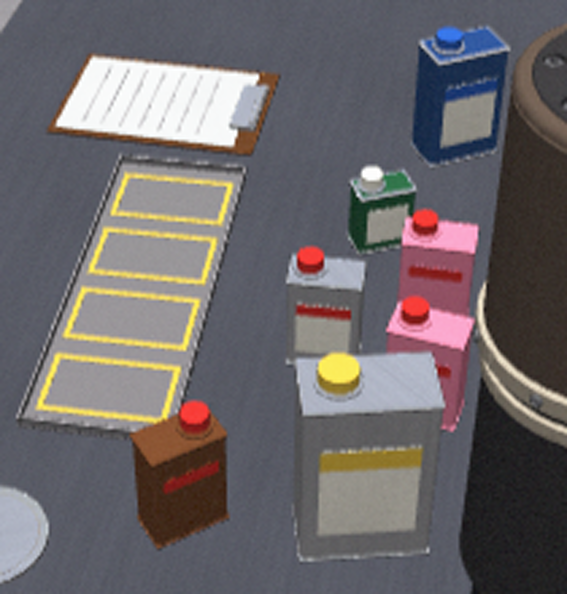

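The two crops show the top faces clearly. I read the top-face corners in both views and triangulate them, with the known heights only as a check.

```bash
python3 - <<'E'
from h import *
d=pickle.load(open("d0.pkl","rb"))
S=lambda p:(p[0]/2.5+85-.3,p[1]/2.5+40-.3)
D=lambda p:(p[0]/2.7+190-.3,p[1]/2.7+115-.3)
P={"yellow":([(527,31),(631,56),(605,88),(502,63)],[(443,410),(298,412),(294,358),(436,354)],(590,52),(338,372)),
"red":([(462,239),(522,269),(498,292),(436,262)],[(363,290),(288,289),(288,258),(366,260)],(491,262),(311,259)),
"blue":([(34,423),(137,431),(121,481),(9,474)],[(508,43),(430,57),(420,37),(487,28)],(90,445),(449,40)),
"white":([(286,378),(355,387),(347,418),(275,410)],[(415,190),(357,202),(349,182),(406,172)],(326,389),(372,178)),
"pink1":([(331,238),(385,267),(355,282),(299,256)],[(477,224),(401,248),(403,220),(477,224)],(351,262),(425,222)),
"pink2":([(426,159),(471,193),(437,207),(394,178)],[(468,343),(387,337),(397,300),(474,317)],(442,183),(415,311)),
"brown":([(662,155),(738,160),(735,188),(660,185)],[(215,420)]*4,(686,162),(194,418))}
for k,(a,b,cs,cd) in P.items():
    pts=[];r=[]
    for u,v in zip(a,b):
        p,e=tri([ray(d["scene"],S(u)),ray(d["side"],D(v))]);pts.append(p);r.append(e[0])
    pts=np.array(pts);e=lambda i,j:np.linalg.norm(pts[i]-pts[j]).round(0)
    lx=(pts[1]-pts[0]+pts[2]-pts[3]);ly=pts[0]-pts[3]+pts[1]-pts[2]
    c,ce=tri([ray(d["scene"],S(cs)),ray(d["side"],D(cd))])
    print(k,"ctr",pts.mean(0).round(1),"z",pts[:,2].round(0),"len",e(0,1),e(2,3),"wid",e(0,3),e(1,2),"yaw",np.degrees([np.arctan2(lx[1],lx[0]),np.arctan2(-ly[0],ly[1])]).round(1),"res",np.round(r,1),"cap",c.round(1),round(ce[0],1))
def quads(n,lo=(22,120,100),hi=(35,255,255)):
    bl,l=blobs(d[n]["img"],lo,hi,100);out=[]
    for ce,a,bb in bl:
        if bb[2]<43 :continue
        m=(l==l[tuple(np.argwhere(l[bb[1]:bb[1]+bb[3],bb[0]:bb[0]+bb[2]]>0)[0]+[bb[1],bb[0]])] ).astype(np.uint8)
        h=cv2.convexHull(np.argwhere(m)[:,::-1].astype(np.int32))
        M=cv2.moments(h);out.append((M["m10"]/M["m00"],M["m01"]/M["m00"],h))
    return out
a=quads("scene");b=quads("side")
a.sort(key=lambda q:-q[1]);b.sort(key=lambda q:q[1])
for u,v in zip(a,b):
    p,e=tri([ray(d["scene"],u[:2]),ray(d["side"],v[:2])])
    r=lambda n,q:cv2.minAreaRect(np.array([onz(d[n],x[0],3)[:2] for x in q[2]],np.float32))
    print("bay tri",p.round(1),round(e[0],1),[ (np.round(x[0],1).tolist(),np.round(x[1],0).tolist(),round(x[2],1)) for x in(r("scene",u),r("side",v))])
E
```

```text
yellow ctr [395.3 275.2 167.4] z [165. 168. 170. 167.] len 105.0 104.0 wid 56.0 55.0 yaw [14.5 13.1] res [0.1 1.4 2.5 1.7] cap [417.1 281.8 180.8] 0.6
red ctr [458.7  77.7  99.1] z [ 99.  96. 101. 102.] len 64.0 67.0 wid 38.0 38.0 yaw [6.7 6.9] res [0.6 1.1 2.4 0.6] cap [472.9  76.5 113. ] 0.4
blue ctr [ 378.4 -276.9  136.7] z [137. 140. 138. 132.] len 85.0 82.0 wid 44.0 40.0 yaw [32.2 29. ] res [2.  2.4 2.2 0.4] cap [ 389.5 -267.5  143.4] 1.4
white ctr [ 433.  -100.    69.4] z [70. 70. 70. 68.] len 60.0 61.0 wid 32.0 32.0 yaw [29.9 27.1] res [0.7 1.7 0.9 1.1] cap [442.3 -94.3  82.7] 0.5
pink1 ctr [368.1   2.9 106. ] z [116.  98. 106. 104.] len 62.0 65.0 wid 28.0 34.0 yaw [11.4 -5.5] res [7.6 1.7 4.  0.8] cap [380.9   2.4 112.2] 0.6
pink2 ctr [360.1 126.8 101.5] z [103.  97. 105. 101.] len 64.0 64.0 wid 37.0 41.0 yaw [-4.7 -5.5] res [2.6 2.2 3.3 0.4] cap [374.8 125.  112. ] 0.7
brown ctr [526.1 284.2 105.5] z [111. 118. 101.  92.] len 36.0 37.0 wid 26.0 24.0 yaw [38.7 24.4] res [ 4.2 29.  31.7  0.8] cap [527.8 285.1 112.1] 0.7
bay tri [ 655.6 -123.5    2.3] 0.3 [([653.7, -123.1], [118.0, 72.0], 2.8), ([655.4, -123.2], [118.0, 72.0], 3.0)]
bay tri [650.5 -28.3   2. ] 0.1 [([648.9, -28.2], [118.0, 72.0], 2.9), ([650.7, -28.0], [118.0, 72.0], 2.8)]
bay tri [645.5  66.9   1.9] 0.1 [([644.3, 66.9], [118.0, 72.0], 2.9), ([645.8, 67.0], [118.0, 72.0], 2.7)]
bay tri [641. 162.   2.] 0.0 [([639.6, 161.9], [118.0, 72.0], 2.9), ([641.0, 162.3], [118.0, 72.0], 2.8)]
```

```bash
cat > mv.py <<'E'
# usage: mv.py x y z theta_deg rows  -> tool-frame rows from current pose
import sys,numpy as np
from rig import bot
from scipy.spatial.transform import Rotation as R
s=bot.read_state();p=s["ee_pos"];M=R.from_rotvec(s["eef_rot"]).as_matrix()
th=np.arctan2(M[1,0],M[0,0]);print("t",round(s["time"],2),"pos",p.round(1),"theta",round(np.degrees(th),1),"tilt",np.degrees(M[:2,2]).round(2),"gap",round(s["finger_gap"],3),"F",s["force"].round(1),"gf",round(s["gripper_force"],1),"q",s["qpos"].round(2))
a=list(map(float,sys.argv[1:]))
for i in range(0,len(a),5):
    x,y,z,t,n=a[i:i+5];g=np.array([x,y,z]);t=np.radians(t);dt=(t-th+np.pi/2)%np.pi-np.pi/2
    for k in range(int(n)):
        h=th+dt*k/n;X=np.array([np.cos(h),np.sin(h),0]);Y=np.array([np.sin(h),-np.cos(h),0])
        w=(g-p)/n/10;print([round(float(w@X),2),round(float(w@Y),2),round(-float(w[2]),2)],"tw",round(-dt/n,4))
    p=g;th=th+dt
E
python3 mv.py 500 250 235 3 8 433 -100 160 28.5 8
```

```text
t 0.15 pos [268.2 619.  241.6] theta -23.4 tilt [-0.02 -0.07] gap 1.002 F [0.5 0.1 0.6] gf 0.0 q [ 1.45  0.36  0.01 -0.   -1.22 -0.29]
[4.49, 3.08, 0.08] tw -0.0576
[4.31, 3.33, 0.08] tw -0.0576
[4.11, 3.58, 0.08] tw -0.0576
[3.9, 3.81, 0.08] tw -0.0576
[3.67, 4.03, 0.08] tw -0.0576
[3.43, 4.23, 0.08] tw -0.0576
[3.18, 4.42, 0.08] tw -0.0576
[2.92, 4.6, 0.08] tw -0.0576
[-1.07, 4.33, 0.94] tw -0.0556
[-1.3, 4.26, 0.94] tw -0.0556
[-1.54, 4.18, 0.94] tw -0.0556
[-1.77, 4.09, 0.94] tw -0.0556
[-1.99, 3.98, 0.94] tw -0.0556
[-2.21, 3.87, 0.94] tw -0.0556
[-2.42, 3.74, 0.94] tw -0.0556
[-2.63, 3.6, 0.94] tw -0.0556
```

Call:
jog_arm --twist '[[0,0,-0.0576],[0,0,-0.0576],[0,0,-0.0576],[0,0,-0.0576],[0,0,-0.0576],[0,0,-0.0576],[0,0,-0.0576],[0,0,-0.0576],[0,0,-0.0556],[0,0,-0.0556]]' --dp '[[4.49,3.08,0.08],[4.31,3.33,0.08],[4.11,3.58,0.08],[3.9,3.81,0.08],[3.67,4.03,0.08],[3.43,4.23,0.08],[3.18,4.42,0.08],[2.92,4.6,0.08],[-1.07,4.33,0.94],[-1.3,4.26,0.94]]' --claw '[0,0,0,0,0,0,0,0,0,0]' --squeeze 50

```text
time: 1.4
ee_pos: [483.1, 161.0, 216.4]
eef_rot: [3.131, 0.258, -0.001]
force: [1.3, -0.4, 0.2]
finger_gap: 0.997
gripper_force: 0.0
```

Call:
jog_arm --twist '[[0,0,-0.0556],[0,0,-0.0556],[0,0,-0.0556],[0,0,-0.0556],[0,0,-0.0556],[0,0,-0.0556],[0,0,0]]' --dp '[[-1.54,4.18,0.94],[-1.77,4.09,0.94],[-1.99,3.98,0.94],[-2.21,3.87,0.94],[-2.42,3.74,0.94],[-2.63,3.6,0.94],[0,0,0]]' --claw '[0,0,0,0,0,0,0]'

```text
time: 2.28
ee_pos: [431.4, -102.0, 159.9]
eef_rot: [-3.046, -0.768, 0.003]
force: [-0.3, 0.1, 0.8]
finger_gap: 0.999
gripper_force: 0.0
```

```bash
python3 mv.py 433 -100 39 28.5 4; python3 - <<'E'
from rig import bot
import cv2,pickle
s=bot.read_state();c=bot.read_camera("wrist");cv2.imwrite("pics/w1.png",c["img"]);pickle.dump((s,c),open("w1.pkl","wb"))
E
```

```text
t 2.27 pos [ 431.4 -102.   159.9] theta 28.3 tilt [-0.12 -0.01] gap 0.999 F [-0.3  0.1  0.8] gf 0.0 q [ 0.22  0.05 -0.59 -0.   -0.93  1.85]
[0.06, -0.03, 3.02] tw -0.0009
[0.06, -0.03, 3.02] tw -0.0009
[0.06, -0.03, 3.02] tw -0.0009
[0.06, -0.03, 3.02] tw -0.0009
```

View pics/w1.png

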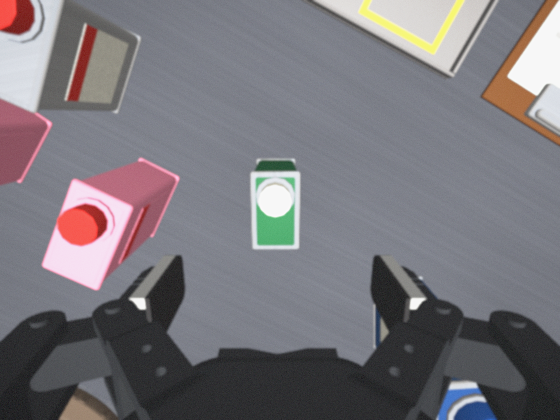

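The wrist view shows the green tin squarely aligned, with top corners (250,172), (299,172), (300,248) and (251,248), well between the fingers. I refine its centre from this view.

```bash
cat >> h.py <<'E'
from scipy.spatial.transform import Rotation as R
def wT(s,c):
    T=np.eye(4);T[:3,:3]=R.from_rotvec(s["eef_rot"]).as_matrix();T[:3,3]=s["ee_pos"];return T@c["mount"]
def rect(pts):
    r=cv2.minAreaRect(np.array(pts,np.float32)[:,:2]);return np.round(r[0],1),np.round(r[1],1),round(r[2],1)
E
python3 - <<'E'
from h import *
s,c=pickle.load(open("w1.pkl","rb"))
print(rect([onz(c,q,72,wT(s,c)) for q in[(250,172),(299,172),(300,248),(251,248)]]))
d=pickle.load(open("d0.pkl","rb"))
print(tri([ray(c,(275,199),wT(s,c)),ray(d["scene"],(326/2.5+84.7,387/2.5+39.7))]))
E
python3 mv.py 433 -100 39 28.5 4
```

```text
t 2.33 pos [ 432.4 -101.   160.4] theta 28.3 tilt [-0.04 -0.01] gap 1.002 F [-0.3  0.5  0. ] gf 0.0 q [ 0.22  0.05 -0.59 -0.   -0.93  1.85]
[0.03, -0.01, 3.03] tw -0.0009
[0.03, -0.01, 3.03] tw -0.0009
[0.03, -0.01, 3.03] tw -0.0009
[0.03, -0.01, 3.03] tw -0.0009Traceback (most recent call last):
  File "<stdin>", line 3, in <module>
  File "h.py", line 18, in rect
    r=cv2.minAreaRect(np.array(pts,np.float32)[:,:2]);return np.round(r[0],1),np.round(r[1],1),round(r[2],1)
cv2.error: OpenCV(4.12.0) /io/opencv/modules/imgproc/src/convhull.cpp:143: error: (-215:Assertion failed) total >= 0 && (depth == CV_32F || depth == CV_32S) in function 'convexHull'
```

```bash
sed -i 's/np.array(pts,np.float32)\[:,:2\]/np.array([p[:2] for p in pts],np.float32)/' h.py
python3 - <<'E'
from h import *
s,c=pickle.load(open("w1.pkl","rb"))
print(rect([onz(c,q,72,wT(s,c)) for q in[(250,172),(299,172),(300,248),(251,248)]]))
d=pickle.load(open("d0.pkl","rb"))
print(tri([ray(c,(275,199),wT(s,c)),ray(d["scene"],(326/2.5+84.7,387/2.5+39.7))]))
E
```

```text
(array([ 432.2, -100.5]), array([57.8, 36.9]), 28.3)
(array([443.21626475, -94.4403997 ,  86.34057158]), [np.float64(0.5582407929085726), np.float64(0.558240792908705)])
```

Centre (432,-100.5), yaw 28.3°. This agrees with the triangulation, and the sizes match. Descend and grip.

Call:
jog_arm --twist '[[0,0,0],[0,0,0],[0,0,0],[0,0,0],[0,0,0],[0,0,0],[0,0,0],[0,0,0],[0,0,0],[0,0,0]]' --dp '[[0.03,0,3.5],[0,0,3.5],[0,0,3.0],[0,0,2.1],[0,0,0],[0,0,0],[0,0,0],[0,0,0],[0,0,0],[0,0,0]]' --claw '[0,0,0,0,0,1,1,1,1,1]' --squeeze 40

```text
time: 3.58
ee_pos: [433.9, -99.5, 40.6]
eef_rot: [3.045, 0.773, 0.003]
force: [-2.1, 1.2, 8.0]
finger_gap: 0.392
gripper_force: 40.1
```

```bash
python3 mv.py 433 -100 85 28.5 1 655 -123 85 2.9 5 655 -123 42 2.9 2
```

```text
t 3.58 pos [433.9 -99.5  40.6] theta 28.5 tilt [0.09 0.02] gap 0.392 F [-2.1  1.2  8. ] gf 40.1 q [ 0.22  0.23 -0.74  0.   -0.6   1.85]
[-0.1, -0.0, -4.44] tw -0.0005
[3.68, 2.52, -0.0] tw 0.0894
[3.89, 2.18, -0.0] tw 0.0894
[4.07, 1.83, -0.0] tw 0.0894
[4.22, 1.46, -0.0] tw 0.0894
[4.33, 1.07, -0.0] tw 0.0894
[0.0, 0.0, 2.15] tw -0.0
[0.0, 0.0, 2.15] tw -0.0
```

Call:
jog_arm --twist '[[0,0,0],[0,0,0],[0,0,0.0894],[0,0,0.0894],[0,0,0.0894],[0,0,0.0894],[0,0,0.0894],[0,0,0],[0,0,0]]' --dp '[[0,0,-2],[0,0,-2.5],[3.68,2.52,0],[3.89,2.18,0],[4.07,1.83,0],[4.22,1.46,0],[4.43,1.07,0],[0,0,0],[0,0,0]]' --claw '[1,1,1,1,1,1,1,1,1]'

```text
time: 4.7
ee_pos: [655.2, -122.7, 84.0]
eef_rot: [-3.14, -0.078, 0.003]
force: [-1.1, 0.4, -1.6]
finger_gap: 0.391
gripper_force: 40.2
```

```bash
python3 mv.py 655.5 -123 44.5 2.9 3; python3 - <<'E'
from rig import bot
import cv2,pickle
d={}
for n in("scene","side","wrist"):
    d["s"+n]=bot.read_state();c=bot.read_camera(n);d[n]=c
cv2.imwrite("pics/m1.png",cv2.resize(cv2.hconcat([d["scene"]["img"][150:350,200:400],d["side"]["img"][100:300,180:380],d["wrist"]["img"][100:300,180:380]]),(798,266)))
pickle.dump(d,open("d1.pkl","wb"))
E
```

```text
t 4.7 pos [ 655.2 -122.7   84. ] theta 2.8 tilt [-0.1   0.01] gap 0.391 F [-1.1  0.4 -1.6] gf 40.2 q [ 0.11  0.48 -0.19 -0.   -0.9   1.51]
[0.01, 0.01, 1.32] tw -0.0003
[0.01, 0.01, 1.32] tw -0.0003
[0.01, 0.01, 1.32] tw -0.0003
```

View pics/m1.png

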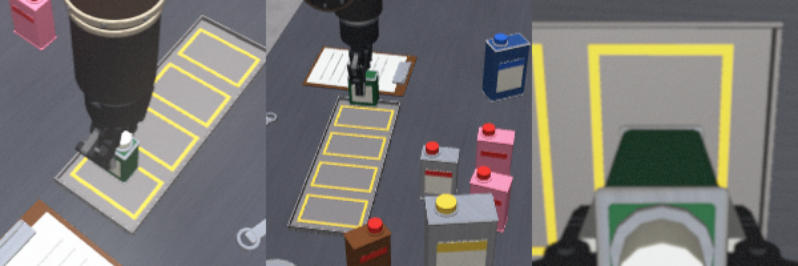

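The tin hangs upright over the outline next to the clipboard. Lower, release and retreat.

Call:
jog_arm --twist '[[0,0,0],[0,0,0],[0,0,0],[0,0,0],[0,0,0],[0,0,0],[0,0,0],[0,0,0],[0,0,0],[0,0,0]]' --dp '[[0,0,2],[0,0,1.3],[0,0,0.6],[0,0,0.1],[0,0,0],[0,0,0],[0,0,0],[0,0,0],[0,0,-4],[0,0,-5]]' --claw '[1,1,1,1,1,0.3,0.3,0.3,0.3,0]'

```text
time: 6.1
ee_pos: [655.3, -122.7, 134.5]
eef_rot: [3.14, 0.078, -0.005]
force: [1.6, -0.4, -0.5]
finger_gap: 0.894
gripper_force: 0.0
```

```bash
python3 mv.py 459 78 180 6.8 6
```

```text
t 6.1 pos [ 655.3 -122.7  134.5] theta 2.9 tilt [-0.17 -0.01] gap 0.894 F [ 1.6 -0.4 -0.5] gf 0.0 q [ 0.11  0.43 -0.14 -0.   -1.01  1.51]
[-3.1, -3.5, -0.76] tw -0.0115
[-3.06, -3.54, -0.76] tw -0.0115
[-3.02, -3.57, -0.76] tw -0.0115
[-2.98, -3.61, -0.76] tw -0.0115
[-2.94, -3.64, -0.76] tw -0.0115
[-2.89, -3.68, -0.76] tw -0.0115
```

Call:
jog_arm --twist '[[0,0,-0.0115],[0,0,-0.0115],[0,0,-0.0115],[0,0,-0.0115],[0,0,-0.0115],[0,0,-0.0115],[0,0,0]]' --dp '[[-3.1,-3.5,-1.0],[-3.06,-3.54,-1.0],[-3.02,-3.57,-1.0],[-2.98,-3.61,-1.0],[-2.94,-3.64,-1.0],[-2.89,-3.68,-0.8],[0,0,0]]' --claw '[0,0,0,0,0,0,0]'

```text
time: 6.98
ee_pos: [458.6, 79.7, 194.0]
eef_rot: [-3.134, -0.192, -0.004]
force: [0.0, 0.4, -0.4]
finger_gap: 1.001
gripper_force: 0.0
```

```bash
cat > snap.py <<'E'
import sys,pickle
from h import *
from rig import bot
k=sys.argv[1];d={}
for n in("wrist","scene","side"):
    if n=="wrist": d["s"]=bot.read_state()
    d[n]=bot.read_camera(n)
pickle.dump(d,open(k+".pkl","wb"))
w=d["wrist"]["img"];a=cv2.resize(d["scene"]["img"][155:335,225:425],None,fx=1.2,fy=1.2);b=cv2.resize(d["side"]["img"][140:290,190:310],None,fx=2,fy=1.36)
W=np.zeros((420,800,3),np.uint8);W[:,:560]=w;W[:216,560:]=a;W[216:420,560:]=b
cv2.imwrite(f"pics/{k}.png",W)
E
python3 snap.py red1
```

```text
(no output)
```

View pics/red1.png

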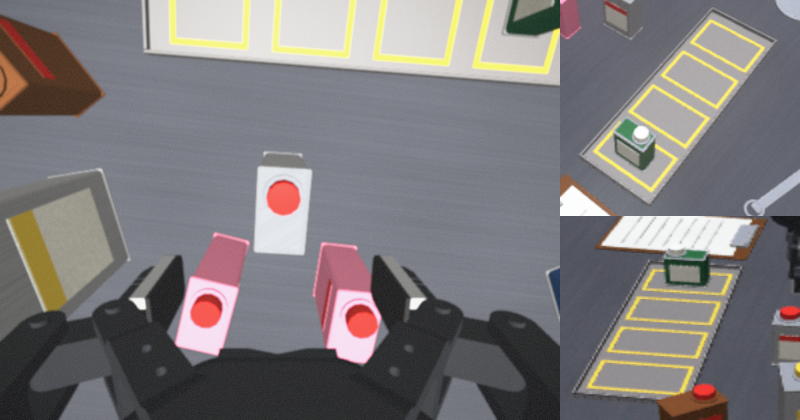

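The white tin stands in its bay. The red tin's top corners are at about (258,165), (313,168), (304,254) and (254,253), and the pink tins are clear of the fingers' way down.

```bash
python3 - <<'E'
from h import *
d=pickle.load(open("red1.pkl","rb"));s,c=d["s"],d["wrist"]
T=wT(s,c)
q=[onz(c,q,102,T) for q in[(258,165),(312,168),(304,254),(254,253)]]
print(rect(q),np.mean(q,0),np.round(q,1)[:,:2].tolist())
print("cap",onz(c,(283.5,197),118,T), "expected center ~15 back")
bl,_=blobs(c["img"],(0,120,150),(8,255,255),200);print(bl)
# white placed: cap from scene and side
d0=pickle.load(open("d0.pkl","rb"))
E
python3 mv.py 459 78 66 6.8 1
```

```text
(array([459.2,  76. ]), array([68.4, 38.6]), 3.4) [459.523215    76.02391281 102.        ] [[491.9, 97.3], [494.5, 58.8], [427.8, 54.8], [423.9, 93.2]]
cap [474.86496117  77.08942617 118.        ] expected center ~15 back
[([283.1, 197.5], 863, [267, 181, 33, 34]), ([206.0, 310.8], 726, [191, 295, 30, 32]), ([361.0, 321.2], 726, [347, 305, 30, 32])]
t 7.12 pos [460.2  78.  192.9] theta 6.8 tilt [0.04 0.02] gap 1.002 F [ 0.1 -0.1 -0.3] gf 0.0 q [ 0.59  0.05 -0.5   0.   -1.01  1.1 ]
[-0.11, -0.01, 12.69] tw 0.0005
```

Call:
jog_arm --twist '[[0,0,0.059],[0,0,0],[0,0,0],[0,0,0],[0,0,0],[0,0,0],[0,0,0],[0,0,0],[0,0,0],[0,0,0]]' --dp '[[-0.05,0.25,4],[0,0,4],[0,0,3.0],[0,0,1.7],[0,0,0],[0,0,0],[0,0,0],[0,0,0],[0,0,0],[0,0,0]]' --claw '[0,0,0,0,0,1,1,1,1,1]' --squeeze 50

```text
time: 8.38
ee_pos: [460.2, 75.7, 66.5]
eef_rot: [-3.14, -0.095, -0.002]
force: [-0.4, -1.1, 6.0]
finger_gap: 0.435
gripper_force: 51.8
```

```bash
python3 mv.py 459.3 76 110 3.4 1 650 -28 110 2.9 5; python3 - <<'E'
from h import *
# white placement check by cap and far/near corners: cap blob in red1 pics
d=pickle.load(open("red1.pkl","rb"))
for n,roi in(("scene",(270,240,310,290)),("side",(220,150,280,190))):
    x0,y0,x1,y1=roi;im=d[n]["img"][y0:y1,x0:x1]
    b,_=blobs(im,(0,0,200),(180,60,255),20);print(n,[((round(c[0]+x0,1),round(c[1]+y0,1)),a,bb) for c,a,bb in b])
E
```

```text
t 8.38 pos [460.2  75.7  66.5] theta 3.5 tilt [0.08 0.02] gap 0.435 F [-0.4 -1.1  6. ] gf 51.8 q [ 0.59  0.22 -0.66  0.   -0.69  1.04]
[-0.09, -0.04, -4.35] tw 0.0009
[3.68, 2.3, -0.0] tw 0.0017
[3.69, 2.3, -0.0] tw 0.0017
[3.69, 2.29, -0.0] tw 0.0017
[3.7, 2.28, -0.0] tw 0.0017
[3.7, 2.28, -0.0] tw 0.0017
scene [((292.3, 264.9), 113, [16, 19, 13, 12])]
side [((249.9, 157.3), 870, [0, 0, 59, 19])]
```

Call:
jog_arm --twist '[[0,0,0],[0,0,0],[0,0,0.002],[0,0,0.002],[0,0,0.002],[0,0,0.002],[0,0,0.002],[0,0,0],[0,0,0]]' --dp '[[0,0,-2],[0,0,-2.4],[3.68,2.3,0],[3.69,2.3,0],[3.69,2.3,0],[3.7,2.28,0],[3.7,2.28,0],[0,0,0],[0,0,0]]' --claw '[1,1,1,1,1,1,1,1,1]'

```text
time: 9.5
ee_pos: [649.5, -28.8, 108.8]
eef_rot: [-3.141, -0.077, 0.003]
force: [-0.6, -0.1, -1.3]
finger_gap: 0.441
gripper_force: 51.1
```

```bash
python3 mv.py 650.5 -28 70 2.9 1; python3 - <<'E'
from h import *
d=pickle.load(open("red1.pkl","rb"));c=d["scene"]
print(onz(c,(292.3,264.9),87), "want", 654.7+13*.9987,-123.2+13*.05)
E
```

```text
t 9.5 pos [649.5 -28.8 108.8] theta 2.8 tilt [-0.1  0. ] gap 0.441 F [-0.6 -0.1 -1.3] gf 51.1 q [ 0.25  0.43 -0.21 -0.   -0.94  1.37]
[0.11, -0.07, 3.88] tw -0.0015
[ 665.47672035 -121.71762077   87.        ] want 667.6831000000001 -122.55
```

Call:
jog_arm --twist '[[0,0,0],[0,0,0],[0,0,0],[0,0,0],[0,0,0],[0,0,0],[0,0,0],[0,0,0],[0,0,0],[0,0,0]]' --dp '[[0.12,-0.05,2],[0,0,1.2],[0,0,0.6],[0,0,0.1],[0,0,0],[0,0,0],[0,0,0],[0,0,0],[0,0,-4],[0,0,-5]]' --claw '[1,1,1,1,1,0.3,0.3,0.3,0.3,0]'

```text
time: 10.75
ee_pos: [650.8, -28.3, 160.6]
eef_rot: [3.14, 0.078, -0.004]
force: [1.1, 0.1, -0.5]
finger_gap: 0.89
gripper_force: 0.0
```

```bash
python3 mv.py 600 -170 220 15 4 380 -277 226 30.5 6
```

```text
t 10.75 pos [650.8 -28.3 160.6] theta 2.9 tilt [-0.16 -0.04] gap 0.89 F [ 1.1  0.1 -0.5] gf 0.0 q [ 0.26  0.38 -0.15 -0.   -1.04  1.37]
[-1.44, 3.47, -1.49] tw -0.053
[-1.63, 3.39, -1.49] tw -0.053
[-1.8, 3.3, -1.49] tw -0.053
[-1.98, 3.2, -1.49] tw -0.053
[-4.0, 0.77, -0.1] tw -0.0451
[-4.03, 0.59, -0.1] tw -0.0451
[-4.06, 0.41, -0.1] tw -0.0451
[-4.07, 0.23, -0.1] tw -0.0451
[-4.08, 0.04, -0.1] tw -0.0451
[-4.07, -0.14, -0.1] tw -0.0451
```

Call:
jog_arm --twist '[[0,0,-0.053],[0,0,-0.053],[0,0,-0.053],[0,0,-0.053],[0,0,-0.0451],[0,0,-0.0451],[0,0,-0.0451],[0,0,-0.0451],[0,0,-0.0451],[0,0,-0.0451]]' --dp '[[-1.44,3.47,-1.5],[-1.63,3.39,-1.5],[-1.8,3.3,-1.5],[-1.98,3.2,-1.5],[-4.0,0.77,-0.1],[-4.03,0.59,-0.1],[-4.06,0.41,-0.1],[-4.07,0.23,-0.1],[-4.08,0.04,-0.1],[-4.07,-0.14,-0.1]]' --claw '[0,0,0,0,0,0,0,0,0,0]'

```text
time: 12.0
ee_pos: [379.5, -277.1, 227.0]
eef_rot: [3.03, 0.829, 0.001]
force: [-0.3, -1.3, 0.9]
finger_gap: 0.999
gripper_force: 0.0
```

Call:
jog_arm --twist '[[0,0,0]]' --dp '[[0,0,0]]' --claw '[0]'

```text
time: 12.12
ee_pos: [378.8, -277.3, 227.3]
eef_rot: [3.031, 0.824, 0.002]
force: [1.1, -0.1, -0.6]
finger_gap: 0.997
gripper_force: 0.0
```

```bash
python3 snap.py blue1
```

```text
(no output)
```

View pics/blue1.png

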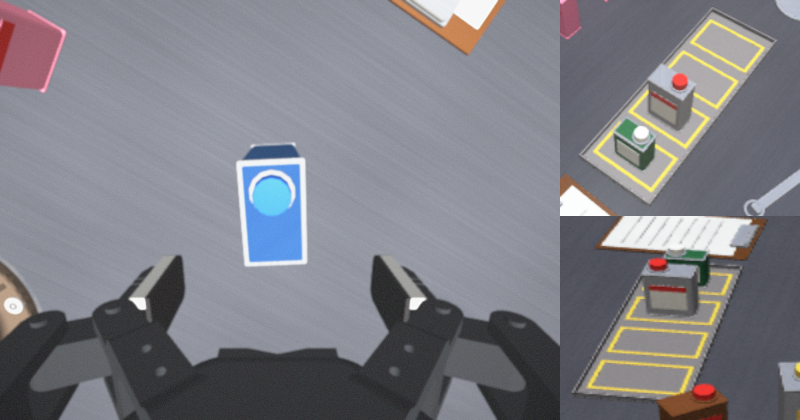

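The red tin stands in the second bay. The blue tin's top corners are at (236,160), (304,158), (307,263) and (245,266).

```bash
python3 - <<'E'
from h import *
d=pickle.load(open("blue1.pkl","rb"));s,c=d["s"],d["wrist"];T=wT(s,c)
q=[onz(c,q,134,T) for q in[(236.5,160),(304,158),(306.5,263),(245,265.5)]]
print(rect(q),np.round(q,1)[:,:2].tolist())
x0,y0,x1,y1=270,150,345,290
print([(c[0]+x0,c[1]+y0,a) for c,a,_ in blobs(d["scene"]["img"][y0:y1,x0:x1],(0,150,120),(8,255,255),30)[0]])
E
python3 mv.py 379 -277 98 30.5 1
```

```text
(array([ 375.7, -276.2]), array([82.9, 48.2]), 33.0) [[397.3, -233.4], [422.8, -274.1], [354.0, -318.9], [327.8, -278.4]]
[(324.4, 222.7, 124)]
t 12.28 pos [ 381.2 -276.7  227. ] theta 30.5 tilt [ 0.05 -0.01] gap 1.003 F [ 0.2  0.2 -0.5] gf 0.0 q [-0.21  0.03 -0.44  0.   -1.1   2.31]
[-0.21, -0.09, 12.9] tw -0.0005
```

Call:
jog_arm --twist '[[0,0,-0.044],[0,0,0],[0,0,0],[0,0,0],[0,0,0],[0,0,0],[0,0,0],[0,0,0],[0,0,0],[0,0,0]]' --dp '[[-0.25,-0.26,4],[0,0,4],[0,0,3.2],[0,0,1.7],[0,0,0],[0,0,0],[0,0,0],[0,0,0],[0,0,0],[0,0,0]]' --claw '[0,0,0,0,0,1,1,1,1,1]' --squeeze 60

```text
time: 13.52
ee_pos: [377.9, -275.6, 98.7]
eef_rot: [3.011, 0.893, 0.002]
force: [-1.2, 3.8, 5.6]
finger_gap: 0.557
gripper_force: 61.2
```

```bash
python3 mv.py 376.5 -276.5 240 33 4 645.5 67 240 2.9 9;python3 - <<'E'
from h import *
d=pickle.load(open("blue1.pkl","rb"))
print("red cap",onz(d["scene"],(324.4,222.7),116),"scene-frame want",648.9+15,-28.2+.8)
E
```

```text
t 13.53 pos [ 377.9 -275.6   98.7] theta 33.0 tilt [ 0.1  -0.01] gap 0.557 F [-1.2  3.8  5.6] gf 61.2 q [-0.21  0.17 -0.63 -0.   -0.77  2.36]
[-0.04, 0.0, -3.53] tw 0.0001
[-0.04, 0.0, -3.53] tw 0.0001
[-0.04, 0.0, -3.53] tw 0.0001
[-0.04, 0.0, -3.53] tw 0.0001
[4.59, -1.57, -0.0] tw 0.0584
[4.49, -1.84, -0.0] tw 0.0584
[4.37, -2.1, -0.0] tw 0.0584
[4.24, -2.35, -0.0] tw 0.0584
[4.1, -2.59, -0.0] tw 0.0584
[3.94, -2.83, -0.0] tw 0.0584
[3.77, -3.05, -0.0] tw 0.0584
[3.58, -3.27, -0.0] tw 0.0584
[3.39, -3.47, -0.0] tw 0.0584
red cap [665.15261227 -28.68610948 116.        ] scene-frame want 663.9 -27.4
```

Call:
jog_arm --twist '[[0,0,0],[0,0,0],[0,0,0],[0,0,0],[0,0,0.0584],[0,0,0.0584],[0,0,0.0584],[0,0,0.0584],[0,0,0.0584]]' --dp '[[0,0,-2],[0,0,-4.2],[0,0,-4.4],[0,0,-3.5],[4.59,-1.57,0],[4.49,-1.84,0],[4.37,-2.1,0],[4.24,-2.35,0],[4.1,-2.59,0]]' --claw '[1,1,1,1,1,1,1,1,1]'

```text
time: 14.65
ee_pos: [527.1, -83.2, 238.8]
eef_rot: [-3.11, -0.442, -0.0]
force: [-0.2, -0.6, -3.8]
finger_gap: 0.558
gripper_force: 63.0
```

Call:
jog_arm --twist '[[0,0,0.0584],[0,0,0.0584],[0,0,0.0584],[0,0,0.0584],[0,0,0],[0,0,0]]' --dp '[[3.94,-2.83,0],[3.77,-3.05,0],[3.58,-3.27,0],[3.5,-3.47,0],[0,0,0],[0,0,0]]' --claw '[1,1,1,1,1,1]'

```text
time: 15.4
ee_pos: [646.8, 68.3, 237.9]
eef_rot: [3.14, 0.081, -0.003]
force: [-0.3, 0.0, -3.6]
finger_gap: 0.556
gripper_force: 63.1
```

```bash
python3 mv.py 647 67 102 2.9 1
```

```text
t 15.4 pos [646.8  68.3 237.9] theta 2.9 tilt [-0.1  -0.02] gap 0.556 F [-0.3  0.  -3.6] gf 63.1 q [ 0.4   0.32 -0.05 -0.   -1.2   1.22]
[0.02, 0.13, 13.59] tw 0.0007
```

Call:
jog_arm --twist '[[0,0,0],[0,0,0],[0,0,0],[0,0,0],[0,0,0],[0,0,0],[0,0,0],[0,0,0],[0,0,0],[0,0,0]]' --dp '[[0.02,0.1,4],[0,0,4],[0,0,3],[0,0,1.8],[0,0,0.8],[0,0,0],[0,0,0],[0,0,0],[0,0,0],[0,0,0]]' --claw '[1,1,1,1,1,1,0.2,0.2,0.2,0.2]'

```text
time: 16.65
ee_pos: [647.8, 67.3, 103.0]
eef_rot: [-3.14, -0.08, -0.001]
force: [-0.4, -0.9, 0.2]
finger_gap: 0.797
gripper_force: 0.0
```

```bash
python3 mv.py 647 67 255 2.9 3 396 275 262 14 7
```

```text
t 16.65 pos [647.8  67.3 103. ] theta 2.9 tilt [0.03 0.01] gap 0.797 F [-0.4 -0.9  0.2] gf 0.0 q [ 0.4   0.43 -0.21  0.   -0.92  1.22]
[-0.03, 0.01, -5.07] tw 0.0001
[-0.03, 0.01, -5.07] tw 0.0001
[-0.03, 0.01, -5.07] tw 0.0001
[-3.43, -3.15, -0.1] tw -0.0277
[-3.34, -3.24, -0.1] tw -0.0277
[-3.25, -3.33, -0.1] tw -0.0277
[-3.16, -3.42, -0.1] tw -0.0277
[-3.06, -3.51, -0.1] tw -0.0277
[-2.96, -3.59, -0.1] tw -0.0277
[-2.86, -3.67, -0.1] tw -0.0277
```

Call:
jog_arm --twist '[[0,0,0],[0,0,0],[0,0,0],[0,0,-0.0277],[0,0,-0.0277],[0,0,-0.0277],[0,0,-0.0277],[0,0,-0.0277],[0,0,-0.0277],[0,0,-0.0277]]' --dp '[[0,0,-5],[0,0,-5.2],[0,0,-5.2],[-3.43,-3.15,-0.1],[-3.34,-3.24,-0.1],[-3.25,-3.33,-0.1],[-3.16,-3.42,-0.1],[-3.06,-3.51,-0.1],[-2.96,-3.59,-0.1],[-2.86,-3.67,-0.1]]' --claw '[0.2,0.2,0,0,0,0,0,0,0,0]'

```text
time: 17.9
ee_pos: [395.5, 275.8, 264.0]
eef_rot: [-3.117, -0.385, -0.001]
force: [0.8, 1.3, -0.5]
finger_gap: 0.995
gripper_force: 0.0
```

Call:
jog_arm --twist '[[0,0,0]]' --dp '[[0,0,0]]' --claw '[0]'

```text
time: 18.02
ee_pos: [395.0, 276.6, 264.3]
eef_rot: [-3.116, -0.39, -0.001]
force: [-0.1, -0.6, 0.3]
finger_gap: 1.004
gripper_force: 0.0
```

```bash
python3 snap.py yel1
```

```text
(no output)
```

View pics/yel1.png

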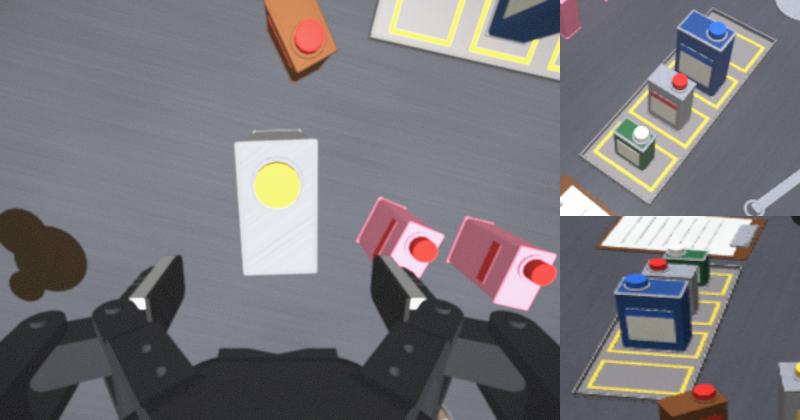

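The blue tin stands in the third bay. The yellow tin's top corners are at (235,142), (318,139), (317,273) and (243,275).

```bash
python3 - <<'E'
from h import *
d=pickle.load(open("yel1.pkl","rb"));s,c=d["s"],d["wrist"];T=wT(s,c)
q=[onz(c,q,170,T) for q in[(235,142),(318,139),(317,273),(243,275)]]
print(rect(q),np.round(q,1)[:,:2].tolist())
d0=pickle.load(open("d0.pkl","rb"))
b=blobs(c["img"],(24,120,150),(34,255,255),800)[0];print(b)
print("cap",tri([ray(c,b[0][0],T),ray(d0["scene"],(320.8,59.6))]))
x0,y0,x1,y1=330,155,410,200
B=blobs(d["scene"]["img"][y0:y1,x0:x1],(103,180,180),(115,255,255),30)[0]
for e,a,bb in B: print(e,a,bb,onz(d["scene"],(e[0]+x0,e[1]+y0),148),"want",644.3+18,66.9+.9)
E
python3 mv.py 395 275 134 14 1
```

```text
(array([395.2, 275.6]), array([104.6,  58.8]), 15.8) [[437.1, 317.7], [453.5, 261.5], [353.0, 233.1], [336.8, 289.6]]
[([276.7, 184.9], 1447, [256, 163, 43, 44])]
cap (array([416.76616549, 282.09738791, 182.98854222]), [np.float64(0.37780278281317947), np.float64(0.3778027828132121)])
[25.4, 22.9] 60 [19, 19, 14, 10] [660.2365645   71.31772916 148.        ] want 662.3 67.80000000000001
t 18.18 pos [396.8 275.  263.8] theta 14.0 tilt [0.01 0.01] gap 1.0 F [ 0.  -0.6 -0.1] gf 0.0 q [ 1.01  0.02 -0.36  0.   -1.19  0.8 ]
[-0.18, -0.05, 12.98] tw 0.0007
```

Call:
jog_arm --twist '[[0,0,-0.031],[0,0,0],[0,0,0],[0,0,0],[0,0,0],[0,0,0],[0,0,0],[0,0,0],[0,0,0],[0,0,0]]' --dp '[[-0.05,0,4],[0,0,4],[0,0,3.2],[0,0,1.8],[0,0,0],[0,0,0],[0,0,0],[0,0,0],[0,0,0],[0,0,0]]' --claw '[0,0,0,0,0,1,1,1,1,1]' --squeeze 80

```text
time: 19.42
ee_pos: [397.2, 275.9, 135.0]
eef_rot: [-3.11, -0.432, -0.004]
force: [1.4, 1.8, 6.5]
finger_gap: 0.665
gripper_force: 86.8
```

```bash
python3 mv.py 395 275 268 15.8 4 641 162 268 2.9 6
```

```text
t 19.43 pos [397.2 275.9 135. ] theta 15.8 tilt [0.13 0.12] gap 0.665 F [1.4 1.8 6.5] gf 86.8 q [ 1.02  0.14 -0.55  0.   -0.87  0.83]
[-0.06, 0.01, -3.32] tw 0.0001
[-0.06, 0.01, -3.32] tw 0.0001
[-0.06, 0.01, -3.32] tw 0.0001
[-0.06, 0.01, -3.32] tw 0.0001
[3.43, 2.93, -0.0] tw 0.0375
[3.54, 2.8, -0.0] tw 0.0375
[3.64, 2.66, -0.0] tw 0.0375
[3.74, 2.52, -0.0] tw 0.0375
[3.83, 2.38, -0.0] tw 0.0375
[3.92, 2.24, -0.0] tw 0.0375
```

Call:
jog_arm --twist '[[0,0,0],[0,0,0],[0,0,0],[0,0,0],[0,0,0.0375],[0,0,0.0375],[0,0,0.0375],[0,0,0.0375],[0,0,0.0375],[0,0,0.0375]]' --dp '[[0,0,-2],[0,0,-4.0],[0,0,-4.2],[0,0,-3.3],[3.43,2.93,0],[3.54,2.8,0],[3.64,2.66,0],[3.74,2.52,0],[3.83,2.38,0],[3.92,2.24,0]]' --claw '[1,1,1,1,1,1,1,1,1,1]'

```text
time: 20.68
ee_pos: [642.3, 161.0, 267.1]
eef_rot: [3.14, 0.077, -0.005]
force: [-0.6, 1.4, -3.7]
finger_gap: 0.67
gripper_force: 87.7
```

Call:
jog_arm --twist '[[0,0,0],[0,0,0]]' --dp '[[0,0,0],[0,0,0]]' --claw '[1,1]'

```text
time: 20.92
ee_pos: [641.2, 161.6, 267.0]
eef_rot: [3.14, 0.079, -0.005]
force: [-1.2, -0.0, -5.1]
finger_gap: 0.668
gripper_force: 88.0
```

```bash
python3 mv.py 642 162 138.5 2.9 1
```

```text
t 20.93 pos [641.2 161.6 267. ] theta 2.9 tilt [-0.19 -0.04] gap 0.668 F [-1.2 -0.  -5.1] gf 88.0 q [ 0.54  0.32  0.02 -0.   -1.27  1.08]
[0.08, -0.04, 12.85] tw -0.0006
```

Call:
jog_arm --twist '[[0,0,0],[0,0,0],[0,0,0],[0,0,0],[0,0,0],[0,0,0],[0,0,0],[0,0,0],[0,0,0],[0,0,0]]' --dp '[[0.06,-0.04,4],[0,0,4],[0,0,2.5],[0,0,1.6],[0,0,0.75],[0,0,0],[0,0,0],[0,0,0],[0,0,0],[0,0,0]]' --claw '[1,1,1,1,1,1,0.1,0.1,0.1,0.1]'

```text
time: 22.18
ee_pos: [643.0, 162.4, 140.7]
eef_rot: [-3.14, -0.079, -0.001]
force: [0.0, -0.3, 0.4]
finger_gap: 0.899
gripper_force: 0.0
```

Call:
jog_arm --twist '[[0,0,0],[0,0,0],[0,0,0],[0,0,0],[0,0,0],[0,0,0],[0,0,0],[0,0,0],[0,0,0]]' --dp '[[0,0,-4.5],[0,0,-5],[0,0,-5],[0,-5,0],[0,-5,0],[0,-5,0],[0,-5,0],[0,-5,0],[0,0,0]]' --claw '[0.1,0.1,0,0,0,0,0,0,0]'

```text
time: 23.3
ee_pos: [629.1, 415.5, 283.6]
eef_rot: [3.14, 0.085, -0.002]
force: [1.2, -0.3, 0.2]
finger_gap: 0.997
gripper_force: 0.0
```

```bash
python3 - <<'E'
from h import *
from rig import bot
d={n:bot.read_camera(n) for n in("scene","side")};pickle.dump(d,open("end.pkl","wb"))
cv2.imwrite("pics/e1.png",cv2.resize(d["scene"]["img"][110:330,160:450],None,fx=2.7,fy=2.7,interpolation=cv2.INTER_CUBIC))
cv2.imwrite("pics/e2.png",cv2.resize(d["side"]["img"][120:320,150:400],None,fx=3,fy=3,interpolation=cv2.INTER_CUBIC))
E
```

```text
(no output)
```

View pics/e1.png

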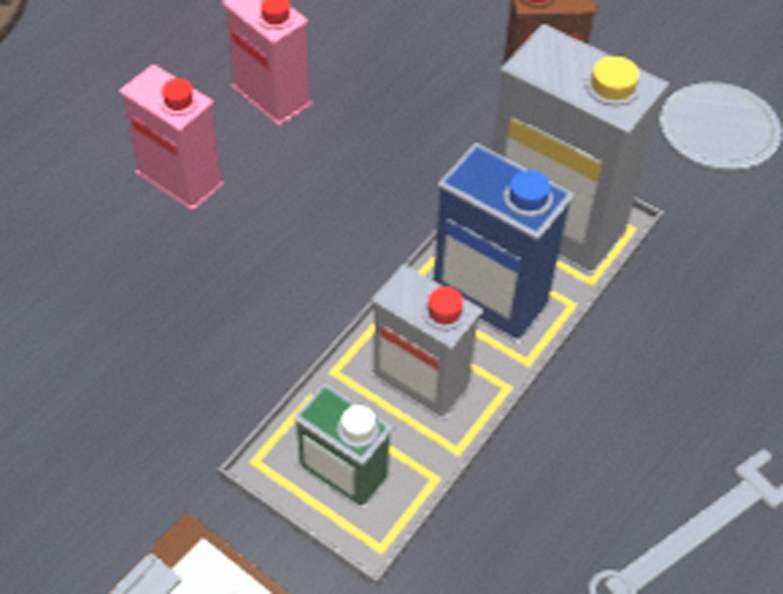

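View pics/e2.png

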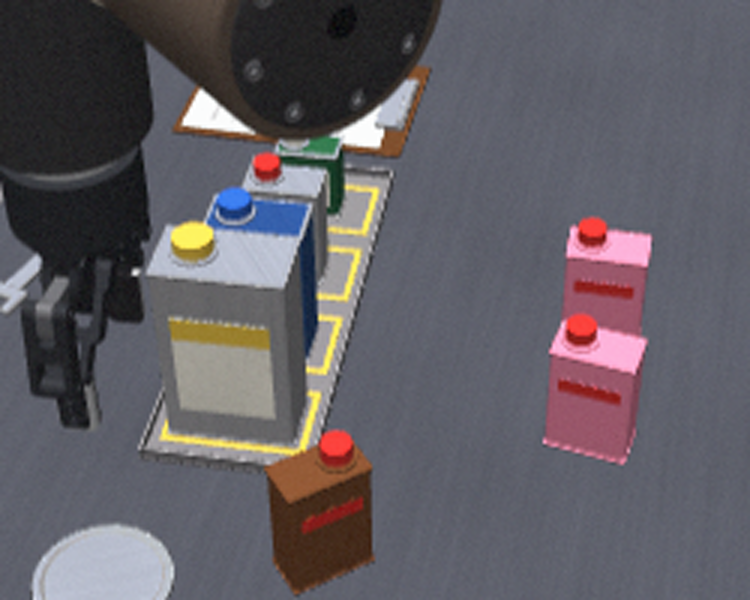

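All four tins stand upright in height order, and the clipboard, lid and look-alikes are where they were. A numeric check of the centring from the top corners follows.

```bash
python3 - <<'E'
from h import *
d=pickle.load(open("end.pkl","rb"));c=d["scene"]
for k,z,b,q in(("white",75,(653.7,-123.1),[(328,388),(391,427),(362,460),(298,426)]),("red",105,(648.9,-28.2),[(405,268),(481,308),(449,341),(374,300)]),("blue",137,(644.3,66.9),[(478,147),(571,194),(536,234),(440,187)]),("yellow",173,(639.6,161.9),[(545,27),(667,82),(622,128),(503,70)])):
    P=[onz(c,(x/2.7+160-.3,y/2.7+110-.3),z) for x,y in q];r=rect(P);print(k,r,"off",np.round(np.mean(P,0)[:2]-b,1))
P=[tri([ray(c,(x/2.7+159.7,y/2.7+109.7)),ray(d["side"],(u/3+149.7,v/3+119.7))])[0] for x,y,u,v in((545,27,299,286),(667,82,147,276),(622,128,167,226),(503,70,316,228))]
print(np.mean(P,0),[p.round(0).tolist() for p in P])
E
```

```text
white (array([ 657.6, -125.7]), array([52.4, 35.8]), 5.9) off [ 3.3 -2.5]
red (array([651.1, -28.9]), array([64.6, 35.5]), 5.4) off [ 2.  -0.8]
blue (array([646.6,  64.8]), array([78.3, 47.8]), 3.8) off [ 2.2 -1.5]
yellow (array([643.1, 161.5]), array([100.8,  58.2]), 3.1) off [ 2.8 -0.8]
[639.28508646 161.63978648 171.87144971] [[584.0, 188.0, 170.0], [691.0, 196.0, 170.0], [693.0, 137.0, 172.0], [588.0, 126.0, 175.0]]
```

```bash
python3 -c "
from rig import bot
print(bot.close_job())"
```

```text
the job is handed in; nothing more can be done
None
```

I stood the four tins upright in the drip tray in height order (white next to the clipboard, then red, blue, yellow), each within about 4 mm of its outline's middle by camera, left the clipboard, lid and look-alikes alone, and handed the job in at about 23 s.

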